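# Show the viscometer ball under the bench light

## Task

Start the bench light: twist its spring-return switch clockwise to the stop and let go of it so that it springs back. Then lift the white handled dish with the loose steel ball and show the ball over the white tile: hold the dish still about 10 cm above the middle of the tile with its handle square to the tile's front edge, towards the robot, for a second, then turn it a quarter turn clockwise (seen from above) so that the handle points straight away from the light's grey box, and finish holding it still in the air like that. Keep the dish level with the ball in its middle throughout, and leave the other things on the shelf where they stand.

Things in the scene. Friction and masses are not known exactly. Their poses are not given: they have to be found in the camera images.
- switch (a joint): Turn of the bench light's spring-return switch, rad: 0 at rest, grows as it is turned clockwise seen from above, up to its stop at 1.05 (60 degrees). The spring's torque rises from 0.04 N m at rest to 0.12 N m at the stop and turns it back to 0 when let go.
- switch_grip (a point): Point on the switch's upright axis, at the top of its black grip bar; turns with it. The bar is 38 mm long, 11 mm thick, 30 mm tall, above a round steel bezel (31 mm across, its top 34 mm below this point). x: along the bar (white line at its -x end); at rest it lies along the light box's x. Grip it from above across its 11 mm, tool centre at this point.
- lamp: Bench light, fixed, grey box 210 x 130 x 45 mm (x, y, z); switch on top, 60 mm to -x of the middle. A gooseneck rises 80 mm to +x of the middle, up to 270 mm height; its LED head (44 mm across, 200 to 275 mm high) hangs 80 to 130 mm to +x and 75 to 140 mm to +y. Keep the wrist on the robot's side of it. Origin: centre of the underside; -x is the front, to the robot; yaw up to 0.15 rad.
- tile: White glazed tile 150 x 150 x 8 mm, fixed, flat on the surface, always 270 mm to +y of the light's origin and square with it. Origin: centre of its underside; -x: its front edge, towards the robot; +y: straight away from the light's box.
- dish: Loose white porcelain dish, about 130 g, 105 mm across, 34 mm high, flat foot 68 mm across, standing on a cork ring. Inside a shallow cone rises 6 degrees out to 24 mm from the centre, then 20 degrees to 40 mm, then a steep wall. Handle along -x: a bar 16 mm wide (y), 13 mm tall, its middle 24 mm above the underside, ending 129 mm from the centre. Origin: centre of the underside.
- dish_grip (a point): Point in the middle of the dish's handle, 100 mm to -x of the dish's centre and 24 mm above its underside; axes as the dish's. Pinch the handle here from above, fingers closing along y.
- dish_well (a point): Where the ball's centre lies when the ball rests in the middle of the dish: on the dish's axis, 15 mm above its underside.
- ball_center (a point): Centre of the loose steel ball, 16 mm across, 17 g, lying in the dish.
- cork_rest: Cork ring 100 mm across (hole 58 mm) and 25 mm high, fixed, on which the dish stands at the start. Origin: centre of its underside.
- ball_case: Bystander: closed dark wooden box with brass hinges, 134 x 214 x 78 mm, to the robot's right of the light. Origin: centre of the underside.
- flask: Bystander: round-bottom flask, 84 mm across and 158 mm tall with its stopper, seated in a cork ring 94 mm across, beyond the dish. Origin: lowest point of the glass, 14 mm above the surface.
- mortar: Bystander: white porcelain mortar 104 mm across, 60 mm high, with its pestle leaning in it to 105 mm height and 70 mm to +x of the mortar's centre; at the back. Origin: centre of the underside.
- petri_lower: Bystander: frosted petri dish 94 mm across, 20 mm high, on the surface near the robot. Origin: centre of the underside.
- petri_upper: Bystander: second frosted petri dish, same size, stacked on the first. Origin: centre of the underside.
- reagent: Bystander: amber bottle 66 mm across, 135 mm tall, beyond the tile or beyond the light, at the back. Origin: centre of the underside.
- wash_bottle: Bystander: white wash bottle with a blue cap, 60 mm across, 165 mm tall with its spout, beyond the light or beyond the tile. Origin: centre of the underside.
Not all that is in view belongs to the job. What is meant by the dish is not orange, pink or purple, and is the larger of those in its own colour.

How it is judged:
By the outcome, as a careful person would: the job done as asked, in the order asked, and still so for the second after the job is handed in, while the arm keeps its last pose, push and grip.
It also fails if it takes over 72 s, if anything falls off the work surface, if the arm or the gripper's body presses on something with over 40 N, if the wrist force passes 120 N, or if a joint passes its speed limit or range.

## Robot

A 6-joint arm with a two-finger parallel gripper is mounted at the origin on the work surface. World frame = base frame: x ahead of the robot, y to its left, z up, the work surface at z = 0. Lengths are in m, angles in rad, forces in N, time in s.
With the tool pointing down it reaches from about 0.325 to 0.775 m from the base axis. Payload 5.5 kg.
Tool frame: the origin (TCP) lies between the finger pads, 19 mm behind the fingertips; this is the grasp point; z points along the fingers, y is the line along which they close (so a half turn about z gives the same grasp; the last joint's range is limited). The gripper opens to 88 mm and grips with 3 to 60 N. Pads are 20 mm wide; open, the fingers measure 115 mm over their backs; the gripper's body (75 mm by 178 mm) begins 61 mm behind the grasp point.
Start: joints at [1.247, 0.091, 1.231, -0, 1.82, -0.057], TCP at [0.158, 0.579, 0.241] pointing down, gripper open.
Joint ranges: [-2.87, 2.87], [-0.86, 2.18], [0.17, 2.46], [-1.51, 4.65], [0.06, 2.69], [-2.65, 2.65]. Speed limits (rad/s): [2.57, 2.57, 3.01, 3.14, 3.14, 3.14].

## Interface

Orientations are given as a rotation vector (axis times angle).
In Python, from station import r gives the robot as it stands.
- The arm moves only by the tool apply_moves, never from a script. Its argument "motion" is text: rows parted by semicolons, each of 6 numbers parted by spaces: the shift along the tool's x, y, z in mm, then the turn, a rotation vector about the tool's x, y, z in rad. A call has 1 to 5 rows; each row shifts and turns the commanded pose from where the row before left it, along the tool's axes as they then stand; what a row does not reach is not made up. A row lasts 1/10 s, in which the tool goes at most 50 mm and 8.59 degrees, less where a joint would pass 70% of its speed; a pose out of reach is approached as far as the arm can. A call with a gripper value outside its range is refused whole. "grip" is the opening, from 0 (shut) to 1 (fully open), set as the call begins (left out, the last holds). The fingers move at their own pace and stop on an object; "grip_force" is the grip in N (left out, the last holds). Time passes only in rows, so rows that do not move let the fingers close. It gives the time, the measured TCP pose, the force, the opening and the grip force at its end, in the units of the state.
- r.read_state(): the state, without advancing time (a new reading comes with each control period).
- r.camera(name): name is "scene" or "top"; returns a dict with "color" (420x560x3 uint8, red, green, blue), "fov_y" (degrees; the focal length in pixels is half the picture's height over the tangent of half this angle, whatever the lens; pixels are square), "cx", "cy" (the principal point, pixels), "origin" and "attitude" of the camera in the world. Camera axes: x right, y up, looking along -z (the intrinsics and any distortion apply to the point x, -y, -z); pixel columns grow to the right and rows downward; lengths in m; the calibration is good to about 2 mm. A picture is of the moment at which its call begins. There is no depth.
- r.close_job(): hands the job in; it is judged then, once.
The state is a dict: "time": time; "joints": joint angles; "dq": joint speeds; "joint_efforts": joint torques, N m; "tool_pos": TCP position; "tcp_rot": TCP orientation; "force": force on the tool from outside, world axes, zero at the start; "ft_torque": the same for the moment, N m; "finger_gap": finger opening in m; "grasp_force": force on a finger pad.
Only numpy, scipy, OpenCV 4.12 (cv2) and the standard library are available. Lean on these libraries where they do the work, as an engineer would, in place of code of your own. Each camera call takes 0.05 s, during which the arm holds its last target. There are 200 camera calls.

## Working session

There is one attempt and no reset: what is moved stays moved. The work goes in short steps, Python scripts to look and compute and a tool call to move; the robot and the scene stay as the last step left them, time stands still between calls to the robot, and variables do not carry over. Pictures are saved under pics/ and viewed, at most 10 in all, crops included, and the job is handed in when it is done.

Besides the shell and the picture viewer there is one more tool, called as name(argument=value, ...), one argument or row to a line, values as JSON. apply_moves: Moves the arm, as the interface text tells. Its arguments: {"type":"object","properties":{"motion":{"type":"string"},"grip":{"type":"number"},"grip_force":{"type":"number"}},"required":["motion"]}

```bash
ls; mkdir -p pics
python3 - <<'E'
from station import r
import cv2
for n in("scene","top"):
    c=r.camera(n); cv2.imwrite(f"pics/{n}0.png",c["color"][:,:,::-1]); print({k:v for k,v in c.items() if k!="color"})
print(r.read_state())
E
```

```text
pics
{'fov_y': 54.72143987279801, 'cx': 279.54631744229397, 'cy': 210.97211992392775, 'origin': array([1.11724574, 0.37811246, 1.07965796]), 'attitude': array([0.36317648, 0.68158067, 2.13001569])}
{'fov_y': 42.118046058482, 'cx': 278.9546750373246, 'cy': 214.0516445251303, 'origin': array([ 0.3563815 , -0.02412667,  1.95483615]), 'attitude': array([ 0.0579681 , -0.08312455, -1.55312868])}
{'time': 0.1, 'joints': array([ 1.24732345e+00,  9.17881923e-02,  1.23170494e+00,  1.28162359e-05,
        1.81979607e+00, -5.66778292e-02]), 'dq': array([-6.35081511e-04,  3.38887214e-04, -1.60256429e-03,  8.03756628e-05,
        8.63214303e-04, -3.69654717e-05]), 'joint_efforts': array([ 3.06506052e-03, -4.47858846e+01, -4.07569492e+01,  7.00693089e-02,
        2.83966359e-02, -1.33005715e-04]), 'tool_pos': array([0.15810102, 0.57857188, 0.24035133]), 'tcp_rot': array([-4.17789567e-01, -3.11335172e+00,  2.61296722e-03]), 'force': array([0.63632343, 1.05921328, 0.24511812]), 'ft_torque': array([-0.02769713, -0.06112364, -0.00479841]), 'grasp_force': 0.0, 'finger_gap': 0.087837325253668}
```

View pics/scene0.png

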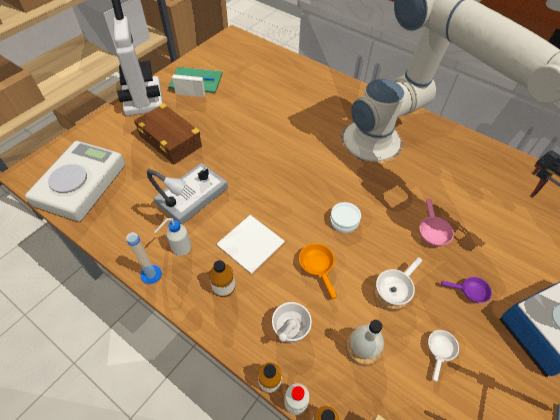

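View pics/top0.png

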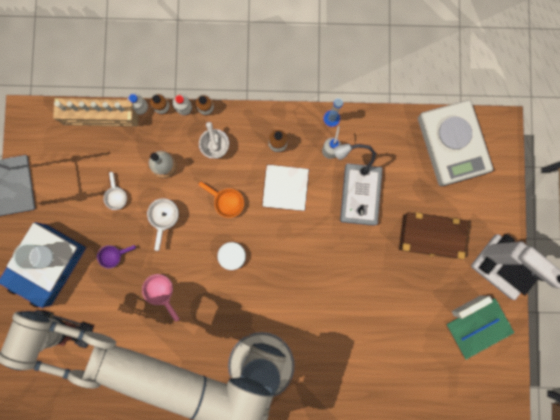

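Candidates: white dish at top (163,213) / scene (396,288), and a smaller white one at top (116,198) / scene (442,347). The first is the larger one, holds a ball and stands on a cork ring, so it should be the dish; the orange, pink and purple ones are excluded. I'll confirm with enlarged crops.

```bash
cat > h.py <<'E'
import numpy as np, cv2
from scipy.spatial.transform import Rotation as R
def cam(c):
    f=210/np.tan(np.radians(c["fov_y"]/2)); return f,c["cx"],c["cy"],np.array(c["origin"]),R.from_rotvec(c["attitude"])
def proj(c,p):
    f,cx,cy,o,A=cam(c); q=A.inv().apply(np.atleast_2d(p)-o); return np.c_[cx+f*q[:,0]/-q[:,2],cy+f*q[:,1]/q[:,2]]
def at(c,u,v,z):
    f,cx,cy,o,A=cam(c); d=A.apply([(u-cx)/f,-(v-cy)/f,-1]); return o+d*(z-o[2])/d[2]
E
python3 - <<'E'
from station import r
from h import *
T=r.camera("top");S=r.camera("scene")
def crop(c,x,y): 
    im=cv2.resize(c["color"][y:y+75,x:x+100,::-1],(400,300),interpolation=cv2.INTER_CUBIC)
    for i in range(0,100,10):
        cv2.line(im,(i*4,0),(i*4,6 if (x+i)%50 else 14),(0,0,255),1)
        if i<75: cv2.line(im,(0,i*4),(6 if (y+i)%50 else 14,i*4),(0,0,255),1)
    return im
cv2.imwrite("pics/c1.png",np.vstack([np.hstack([crop(T,100,180),crop(T,320,160)]),np.hstack([crop(S,350,250),crop(S,140,150)])]))
print(proj(T,[0,0,0]),proj(S,[0,0,0]))
E
```

```text
[[261.14463982 365.04499984]] [[371.41223548 139.52639331]]
```

View pics/c1.png

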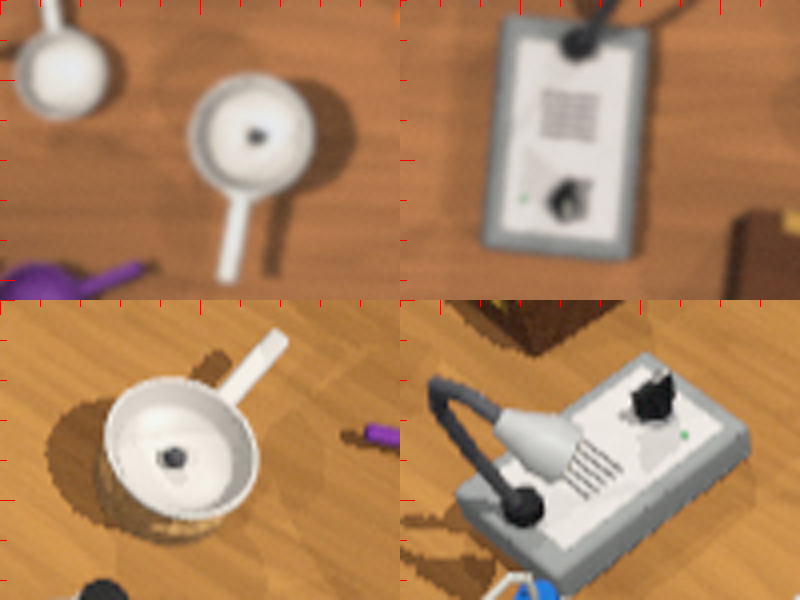

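The larger white dish with the ball on the cork ring is confirmed: rim centre top (163,213.7), handle end (157,250.3), ball (164.2,214.2). The switch is at top (362,210). The smaller white one is at (115,198). Next I compute the poses.

Run:
```python
from station import r
from h import *
T=r.camera("top");S=r.camera("scene")
def tile(c,u,v):
    im=c["color"]; hsv=cv2.cvtColor(im,cv2.COLOR_RGB2HSV); m=((hsv[...,1]<50)&(hsv[...,2]>150)).astype(np.uint8)
    n,l,s,_=cv2.connectedComponentsWithStats(m); k=l[v,u]
    cn=cv2.findContours((l==k).astype(np.uint8),cv2.RETR_EXTERNAL,cv2.CHAIN_APPROX_NONE)[0][0]
    q=cv2.approxPolyDP(cn,8,True)[:,0]; print(s[k],q.tolist())
    return np.array([at(c,*p,.008)[:2] for p in q])
for c,u,v in((T,286,187),(S,251,243)):
    q=tile(c,u,v); print(q.round(4).tolist(),q.mean(0).round(4)); print([(np.linalg.norm(q[i]-q[i-1]).round(4),np.degrees(np.arctan2(*(q[i]-q[i-1])[::-1])).round(1)) for i in range(len(q))])
P=lambda n,c,u,v,z:print(n,at(c,u,v,z)[:2].round(4))
tp=lambda x,y:(100+x/4,180+y/4); tl=lambda x,y:(320+(x-400)/4,160+y/4)
sp=lambda x,y:(350+x/4,250+(y-300)/4); sl=lambda x,y:(140+(x-400)/4,150+(y-300)/4)
P("rimT",T,*tp(252,135),.059);P("rimS",S,*sp(182,449),.059)
P("hendT",T,*tp(228,282),.0555);P("hendS",S,*sp(281,337),.0555)
P("ballT",T,*tp(257,137),.040);P("ballS",S,*sp(174,458),.040)
for p in((504,16),(650,29),(633,259),(484,246)):P("lampT",T,*tl(*p),.045)
P("swT",T,*tl(568,199),.087)
for p in((642,354),(748,430)):P("lampS",S,*sl(*p),.045)
P("swS",S,*sl(655,388),.082)
```

```text
[ 263  165   45   45 1745] [[269, 165], [263, 205], [304, 209], [307, 169]]
[[0.7097, -0.0153], [0.564, 0.0037], [0.5522, -0.1436], [0.6976, -0.1528]] [ 0.6309 -0.077 ]
[(np.float64(0.1381), np.float64(85.0)), (np.float64(0.1469), np.float64(172.6)), (np.float64(0.1479), np.float64(-94.6)), (np.float64(0.1458), np.float64(-3.6))]
[ 217  215   67   59 2062] [[249, 215], [217, 245], [251, 273], [283, 240]]
[[0.557, -0.1419], [0.7039, -0.1483], [0.715, -0.0051], [0.5667, 0.002]] [ 0.6356 -0.0733]
[(np.float64(0.1442), np.float64(-93.9)), (np.float64(0.1471), np.float64(-2.5)), (np.float64(0.1436), np.float64(85.6)), (np.float64(0.1485), np.float64(177.3))]
rimT [0.5219 0.3501]
rimS [0.528  0.3565]
hendT [0.3941 0.3671]
hendS [0.4032 0.3729]
ballT [0.5219 0.3494]
ballS [0.5266 0.3548]
lampT [ 0.7117 -0.2889]
lampT [ 0.7025 -0.419 ]
lampT [ 0.4973 -0.4037]
lampT [ 0.5065 -0.2722]
swT [ 0.5451 -0.3391]
lampS [ 0.5095 -0.393 ]
lampS [ 0.5183 -0.2653]
swS [ 0.5521 -0.3314]
```

apply_moves(
  motion="-15 -20 0 0 0 0;-31 -39 0 0 0 0;-31 -39 0 0 0 0;-31 -39 0 0 0 0;-31 -39 0 0 0 0",
  grip=0.5,
)

```text
time: 0.8
tool_pos: [0.2461, 0.3706, 0.2412]
tcp_rot: [0.417, 3.113, 0.0]
force: [1.1, -0.1, 0.7]
finger_gap: 0.0512
grasp_force: 0.0
```

apply_moves(
  motion="-31 -39 0 0 0 0;-31 -39 0 0 0 0;-31 -39 0 0 0 0;-31 -39 0 0 0 0;-31 -39 0 0 0 0",
)

```text
time: 1.3
tool_pos: [0.3442, 0.1415, 0.2416]
tcp_rot: [0.417, 3.113, 0.001]
force: [1.3, 0.5, -0.4]
finger_gap: 0.0443
grasp_force: 0.0
```

apply_moves(
  motion="-31 -39 0 0 0 0;-31 -39 0 0 0 0;-31 -39 0 0 0 0;-31 -39 0 0 0 0;-31 -39 0 0 0 0",
)

```text
time: 1.8
tool_pos: [0.4424, -0.0878, 0.2416]
tcp_rot: [0.419, 3.113, 0.0]
force: [1.2, 0.4, 0.2]
finger_gap: 0.0436
grasp_force: 0.0
```

apply_moves(
  motion="-31 -39 0 0 0 0;-31 -39 0 0 0 0;-20 -20 0 0 0 0;0 0 0 0 0 -0.1;0 0 0 0 0 -0.097",
)

```text
time: 2.3
tool_pos: [0.4954, -0.2028, 0.2405]
tcp_rot: [-0.106, -3.138, -0.001]
force: [0.0, 0.4, 0.8]
finger_gap: 0.0438
grasp_force: 0.0
```

apply_moves(
  motion="-15 -32 0 0 0 0;-16 -32 10 0 0 0;-16 -32 30 0 0 0;-15 -32 40 0 0 0;0 0 20 0 0 0",
)

```text
time: 2.8
tool_pos: [0.5466, -0.3343, 0.1384]
tcp_rot: [-0.114, -3.134, -0.003]
force: [-1.2, -0.2, -0.5]
finger_gap: 0.0443
grasp_force: 0.0
```

Run:
```python
from station import r
from h import *
T=r.camera("top");S=r.camera("scene");s=r.read_state()
p=s["tool_pos"];A=R.from_rotvec(s["tcp_rot"]);print(p,A.as_matrix().round(3).tolist())
tip=[p+A.apply([0,0,.019])+A.apply([0,k*s["finger_gap"]/2,0]) for k in(-1,1)]
print("tips",proj(S,tip),proj(T,tip), proj(S,[p]))
x,y=150,130
im=cv2.resize(S["color"][y:y+75,x:x+100,::-1],(800,600),interpolation=cv2.INTER_CUBIC)
for i in range(10): cv2.line(im,(i*80,0),(i*80,10),(0,0,255),1);cv2.line(im,(0,i*80),(10,i*80),(0,0,255),1)
cv2.imwrite("pics/s2.png",im)
```

```text
[ 0.54573864 -0.33131919  0.13826216] [[-0.997, 0.071, -0.007], [0.071, 0.997, 0.005], [0.008, 0.005, -1.0]]
tips [[198.89672286 159.66778151]
 [208.37711915 166.42345663]] [[367.72996966 209.2072041 ]
 [354.83294323 208.06072102]] [[202.73564121 158.91454093]]
```

View pics/s2.png

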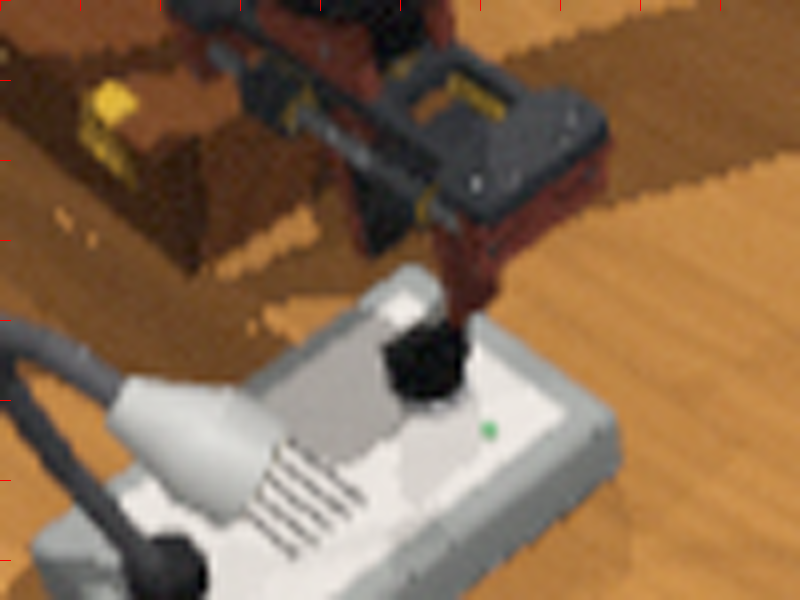

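The fingertips show where the scene camera predicts them (pads near crop (393,240) and (470,300)), so I trust the scene camera. I'll fit the lamp and tile together with a bias term for the top camera, then overlay the switch model.

Run:
```python
from station import r
from h import *
from scipy.optimize import least_squares
T=r.camera("top");S=r.camera("scene")
tp=np.array([[-.075,-.075],[.075,-.075],[.075,.075],[-.075,.075]])
# order: front-right(-x,-y), back-right, back-left, front-left
tT=[(304,209),(307,169),(269,165),(263,205)]; tS=[(249,215),(217,245),(251,273),(283,240)]
lp=np.array([[-.105,-.065],[-.105,.065],[.105,.065],[.105,-.065]])
tl=lambda x,y:(320+(x+.5-400)/4-.5,160+(y+.5)/4-.5); s8=lambda x,y:(150+(x+.5)/8-.5,130+(y+.5)/8-.5)
lT=[tl(633,259),tl(484,246),tl(504,16),tl(650,29)]; lS=[s8(412,264),s8(620,416)]
def W(v,pts,off,z):
    c,s=np.cos(v[2]),np.sin(v[2]); q=(pts+off)@np.array([[c,s],[-s,c]])+v[:2]; return np.c_[q,np.full(len(q),z)]
def grow(px): px=np.array(px,float); m=px.mean(0); return m+(px-m)*1.02
def res(v):
    b=v[3:5]
    return np.r_[(proj(S,W(v,tp,[0,.27],.008))-grow(tS)).ravel(),(proj(T,W(v,tp,[0,.27],.008))+b-grow(tT)).ravel()*.7,
     (proj(S,W(v,lp[:2],0,.045))-lS).ravel(),(proj(T,W(v,lp,0,.045))+b-lT).ravel()*.7]
f=least_squares(res,[.62,-.34,-.06,0,0],loss="soft_l1");v=f.x;print(v.round(4),f.fun.round(1))
sw=W(v,np.array([[-.06,0]]),0,.083)[0];print("switch",sw,"tile",W(v,np.zeros((1,2)),[0,.27],0))
im=cv2.resize(S["color"][130:205,150:250,::-1],(800,600),interpolation=cv2.INTER_CUBIC)
def poly(pts,col): cv2.polylines(im,[np.int32(((proj(S,pts)-[150,130]+.5)*8-.5).round())],True,col,1)
bar=np.array([[-.019,-.0055],[.019,-.0055],[.019,.0055],[-.019,.0055]])
for z in(.083,.053): poly(W(v,bar,[-.06,0],z),(0,255,0))
a=np.linspace(0,6.28,30);poly(W(v,.0155*np.c_[np.cos(a),np.sin(a)],[-.06,0],.049),(255,0,255))
poly(W(v,lp,0,.045),(0,0,255))
cv2.imwrite("pics/s3.png",im)
```

```text
[ 0.6138 -0.3417 -0.0821  0.9243  1.7994] [ 0.6  0.3 -0.7 -0.8 -0.1  0.1  0.8  1.3 -0.1  0.4  0.5  0.2 -1.3  0.2
  0.1  0.3 -0.5 -0.7  0.  -0.2 -0.2  0.2  0.1 -0.1  0.3 -0.8  0.2 -0.6]
switch [ 0.55401488 -0.33678485  0.083     ] tile [[ 0.63596217 -0.07261702  0.        ]]
```

View pics/s3.png

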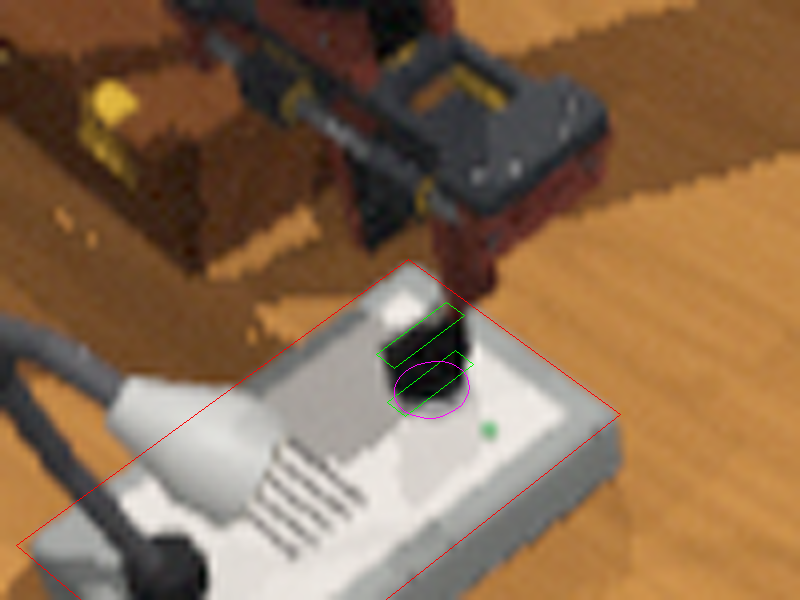

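The overlay fits the grip bar to about 1 px. Switch at (0.554,-0.336), yaw about -0.08. I'll go down.

apply_moves(
  motion="-5 -2 0 0 0 0;-4 -2 15 0 0 0;0 0 15 0 0 0;0 0 15 0 0 0;0 0 0 0 0 0",
)

```text
time: 3.5
tool_pos: [0.5546, -0.3351, 0.0944]
tcp_rot: [-0.109, -3.134, -0.005]
force: [0.1, 0.4, -1.0]
finger_gap: 0.0442
grasp_force: 0.0
```

```bash
python3 -c "
from station import r
from h import *
s=r.read_state();print(s['tool_pos'],R.from_rotvec(s['tcp_rot']).as_matrix().round(3).tolist(),s['force'],s['ft_torque'])"
```

```text
[ 0.55462034 -0.33505486  0.09442937] [[-0.998, 0.07, -0.005], [0.07, 0.998, 0.004], [0.006, 0.003, -1.0]] [ 0.10968243  0.35631136 -1.04087159] [ 0.03925542 -0.01719986  0.07541183]
```

apply_moves(
  motion="0 0 6 0 0 0;0 0 5 0 0 0;0 0 0 0 0 0;0 0 0 0 0 0;0 0 0 0 0 0",
)

```text
time: 4.0
tool_pos: [0.5564, -0.3364, 0.0885]
tcp_rot: [0.11, 3.139, -0.001]
force: [0.6, -0.4, 0.1]
finger_gap: 0.0441
grasp_force: 0.0
```

apply_moves(
  motion="0 0 0 0 0 0;0 0 0 0 0 0;0 0 0 0 0 0;0 0 0 0 0 0;0 0 0 0 0 0",
  grip=0,
  grip_force=15,
)

```text
time: 4.5
tool_pos: [0.5559, -0.3394, 0.0881]
tcp_rot: [0.113, 3.139, -0.01]
force: [1.7, -9.5, -2.4]
finger_gap: 0.0114
grasp_force: 15.0
```

```bash
python3 -c "
from station import r
from h import *
s=r.read_state();print(s['tool_pos'],s['force'],s['ft_torque'])"
```

```text
[ 0.55593204 -0.33937208  0.08806763] [ 1.65989762 -9.54797295 -2.42818862] [-1.81882861 -0.09072846 -0.18980504]
```

Gripped: gap 11.4 mm, pulled about 3 mm towards -y. I'll relieve the side load, then check.

apply_moves(
  motion="0 -2 0 0 0 0;0 -1 0 0 0 0;0 0 0 0 0 0;0 0 0 0 0 0",
  grip_force=30,
)

```text
time: 4.9
tool_pos: [0.5559, -0.3396, 0.088]
tcp_rot: [0.11, 3.14, -0.001]
force: [0.9, -3.7, -0.8]
finger_gap: 0.0109
grasp_force: 30.0
```

```bash
python3 -c "
from station import r
from h import *
s=r.read_state();print(s['tool_pos'],s['force'],s['ft_torque'])"
```

```text
[ 0.55594116 -0.33959562  0.08801385] [ 0.8509165  -3.70279363 -0.84785122] [-0.5263366  -0.07288409 -0.31905637]
```

apply_moves(
  motion="0 -2 0 0 0 0.1;0 0 0 0 0 0.1;0 0 0 0 0 0.1;0 0 0 0 0 0.1;0 0 0 0 0 0.1",
)

```text
time: 5.4
tool_pos: [0.5549, -0.3429, 0.088]
tcp_rot: [-0.89, -3.012, 0.006]
force: [-3.9, -8.5, 0.5]
finger_gap: 0.0107
grasp_force: 30.0
```

```bash
python3 -c "
from station import r
from h import *
s=r.read_state();print(s['tool_pos'],R.from_rotvec(s['tcp_rot']).as_matrix().round(3).tolist(),s['force'],s['ft_torque'])"
```

```text
[ 0.55490198 -0.34294499  0.08802097] [[-0.84, 0.543, -0.002], [0.543, 0.84, -0.003], [-0.001, -0.004, -1.0]] [-3.89228643 -8.50346149  0.47784494] [-1.54226697  0.56453235  0.11880507]
```

The bar's axis lies about 7 mm nearer the robot than my grip. I'll follow its arc while turning.

apply_moves(
  motion="0 -2 0 0 0 0.1;0 -2 0 0 0 0.1;0 -1 0 0 0 0.1;0 -1 0 0 0 0.1;0 -1 0 0 0 0.1",
)

```text
time: 5.9
tool_pos: [0.5519, -0.3458, 0.088]
tcp_rot: [1.605, 2.7, 0.002]
force: [2.5, -1.1, -0.1]
finger_gap: 0.0109
grasp_force: 30.0
```

```bash
python3 -c "
from station import r
from h import *
s=r.read_state();print(s['tool_pos'],R.from_rotvec(s['tcp_rot']).as_matrix().round(3).tolist(),s['force'],s['ft_torque'])"
```

```text
[ 0.55194149 -0.34577112  0.08802823] [[-0.478, 0.878, 0.001], [0.878, 0.478, 0.001], [-0.0, 0.002, -1.0]] [ 2.49312343 -1.06114809 -0.14383893] [-0.06978571 -0.49886534  0.07535663]
```

apply_moves(
  motion="0 -0.5 0 0 0 0.05;0 -0.5 0 0 0 0.05;0 0 0 0 0 0.04;0 0 0 0 0 0",
)

```text
time: 6.3
tool_pos: [0.5514, -0.3458, 0.088]
tcp_rot: [1.783, 2.585, 0.003]
force: [3.9, 1.2, -0.1]
finger_gap: 0.011
grasp_force: 31.1
```

```bash
python3 -c "
from station import r
from h import *
s=r.read_state();print(s['tool_pos'],R.from_rotvec(s['tcp_rot']).as_matrix().round(3).tolist(),s['force'],s['ft_torque'])"
```

```text
[ 0.5513564  -0.34582394  0.0880057 ] [[-0.355, 0.935, 0.002], [0.935, 0.355, 0.001], [0.0, 0.002, -1.0]] [ 3.8812227   1.16734095 -0.11908225] [ 0.04848737 -0.68680448  0.63960477]
```

The torque jumped to 0.64 N m, so it is at the stop. I'll release by opening wide, then lift.

apply_moves(
  motion="0 0 0 0 0 0;0 0 0 0 0 0;0 0 0 0 0 0;0 0 0 0 0 0;0 0 0 0 0 0",
  grip=1,
)

```text
time: 6.8
tool_pos: [0.5499, -0.3474, 0.0878]
tcp_rot: [-1.787, -2.584, 0.002]
force: [0.6, -0.5, 0.0]
finger_gap: 0.0479
grasp_force: 0.0
```

apply_moves(
  motion="0 0 -15 0 0 0;0 0 -30 0 0 0;0 0 -40 0 0 0;0 0 -40 0 0 0;0 0 -20 0 0 0",
)

```text
time: 7.3
tool_pos: [0.5506, -0.3478, 0.2394]
tcp_rot: [1.783, 2.578, -0.001]
force: [1.0, -0.1, -0.3]
finger_gap: 0.0865
grasp_force: 0.0
```

Run:
```python
from station import r
from h import *
s=r.read_state();print(s['tool_pos'],R.from_rotvec(s['tcp_rot']).as_matrix().round(3).tolist(),s['finger_gap'])
T=r.camera("top");S=r.camera("scene")
im=np.hstack([cv2.resize(S["color"][110:210,140:240,::-1],(400,400),interpolation=cv2.INTER_CUBIC),cv2.resize(T["color"][150:250,310:410,::-1],(400,400),interpolation=cv2.INTER_CUBIC)])
cv2.imwrite("pics/s4.png",im)
```

```text
[ 0.55060569 -0.34778941  0.23939251] [[-0.353, 0.936, 0.006], [0.936, 0.353, -0.005], [-0.006, 0.004, -1.0]] 0.08647900041036026
```

View pics/s4.png

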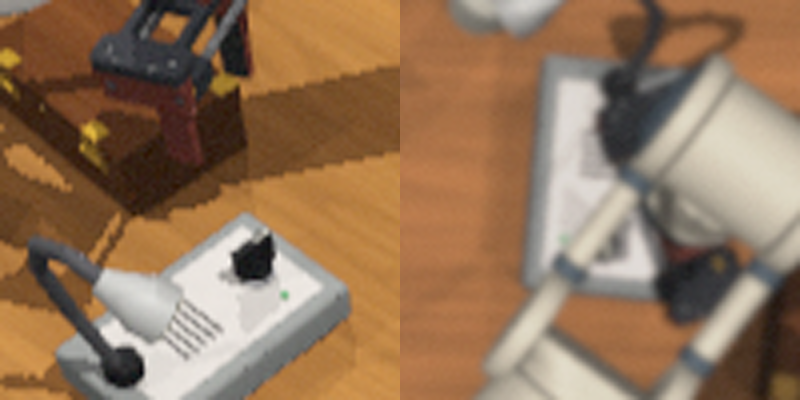

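The switch has sprung back to rest (bar along the box again, scene crop (252,258)). Now I go to the dish.

apply_moves(
  motion="25 5 0 0 0 0;47 9 0 0 0 0;47 9 0 0 0 0;47 9 0 0 0 0;47 9 0 0 0 0",
  grip=0.55,
)

```text
time: 7.9
tool_pos: [0.5123, -0.1317, 0.2312]
tcp_rot: [-1.787, -2.582, 0.001]
force: [0.9, 0.1, -0.3]
finger_gap: 0.0511
grasp_force: 0.0
```

apply_moves(
  motion="47 9 0 0 0 0;47 9 0 0 0 0;47 9 0 0 0 0;47 9 0 0 0 0;47 9 0 0 0 0",
)

```text
time: 8.4
tool_pos: [0.4714, 0.104, 0.2315]
tcp_rot: [-1.787, -2.583, 0.002]
force: [0.8, 1.2, -0.2]
finger_gap: 0.0482
grasp_force: 0.0
```

apply_moves(
  motion="47 9 0 0 0 0;47 9 0 0 0 0;47 9 0 0 0 0;47 9 0 0 0 -0.1;47 9 0 0 0 -0.1",
)

```text
time: 8.9
tool_pos: [0.4262, 0.3387, 0.2312]
tcp_rot: [-1.515, -2.752, 0.003]
force: [0.2, -0.0, -0.0]
finger_gap: 0.0486
grasp_force: 0.0
```

apply_moves(
  motion="0 0 0 0 0 -0.14;0 0 0 0 0 -0.14;0 0 0 0 0 -0.14;0 0 0 0 0 -0.14;0 0 0 0 0 -0.14",
)

```text
time: 9.4
tool_pos: [0.4267, 0.3369, 0.2312]
tcp_rot: [-0.476, -3.104, 0.003]
force: [0.1, -0.3, -0.3]
finger_gap: 0.0484
grasp_force: 0.0
```

apply_moves(
  motion="0 0 0 0 0 -0.14;0 0 0 0 0 -0.04;0 0 0 0 0 0",
)

```text
time: 9.7
tool_pos: [0.4268, 0.3368, 0.2314]
tcp_rot: [-0.204, -3.133, 0.003]
force: [-0.5, -1.0, -0.1]
finger_gap: 0.0482
grasp_force: 0.0
```

```bash
cat > st.py <<'E'
from station import r
from h import *
s=r.read_state();M=R.from_rotvec(s['tcp_rot']).as_matrix();print(s['tool_pos'].round(4),M.round(3).tolist(),"yaw",np.degrees(np.arctan2(M[1,1],M[0,1])).round(2),s['force'].round(1),s['ft_torque'].round(2),s['finger_gap'].round(4))
E
python3 st.py
```

```text
Traceback (most recent call last):
  File "st.py", line 3, in <module>
    s=r.read_state();M=R.from_rotvec(s['tcp_rot']).as_matrix();print(s['tool_pos'].round(4),M.round(3).tolist(),"yaw",np.degrees(np.arctan2(M[1,1],M[0,1])).round(2),s['force'].round(1),s['ft_torque'].round(2),s['finger_gap'].round(4))
                                                                                                                                                                                                                 ^^^^^^^^^^^^^^^^^^^^^
AttributeError: 'float' object has no attribute 'round'
```

apply_moves(
  motion="5 14 0 0 0 0;0 14 20 0 0 0;0 0 40 0 0 0;0 0 40 0 0 0;0 0 10 0 0 0",
)

```text
time: 10.2
tool_pos: [0.4232, 0.3649, 0.1169]
tcp_rot: [-0.204, -3.128, 0.009]
force: [-0.1, -1.1, -0.1]
finger_gap: 0.0483
grasp_force: 0.0
```

```bash
sed -i "s/s\['finger_gap'\].round(4)/s['finger_gap']/" st.py
cat > dish.py <<'E'
import sys
from st import *
T=r.camera("top");S=r.camera("scene")
p=s['tool_pos'];g=s['finger_gap']
out=[]
for c,x,y in((S,345,235),(T,110,195)):
    im=cv2.resize(c["color"][y:y+80,x:x+80,::-1],(400,400),interpolation=cv2.INTER_CUBIC)
    q=(proj(c,[p+M@[0,k*g/2,.019] for k in(-1,1)]+[p])-[x,y]+.5)*5
    for a in q: cv2.circle(im,tuple(np.int32(a)),3,(0,255,0),1)
    hx=lambda d,z:np.r_[(p-M[:,0]*d)[:2],z]
    out.append(im)
cv2.imwrite(sys.argv[1],np.hstack(out))
E
python3 dish.py pics/d1.png
```

```text
[0.4232 0.3649 0.1169] [[-0.992, 0.13, -0.007], [0.13, 0.992, -0.005], [0.007, -0.006, -1.0]] yaw 82.54 [-0.1 -1.1 -0.1] [-0.05  0.03  0.  ] 0.04832274126836451
```

View pics/d1.png

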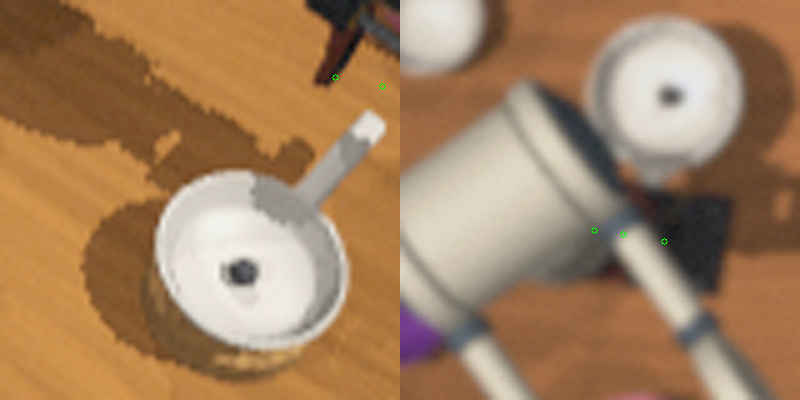

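apply_moves(
  motion="-2 2 15 0 0 0;0 0 25 0 0 0;0 0 20 0 0 0;0 0 8 0 0 0;0 0 0 0 0 0",
)

```text
time: 10.8
tool_pos: [0.428, 0.3675, 0.0548]
tcp_rot: [-0.204, -3.135, 0.0]
force: [0.1, 0.1, -1.0]
finger_gap: 0.0485
grasp_force: 0.0
```

```bash
python3 st.py
```

```text
[0.428  0.3675 0.0548] [[-0.992, 0.13, -0.0], [0.13, 0.992, -0.0], [0.0, -0.0, -1.0]] yaw 82.55 [ 0.1  0.1 -1. ] [0.07 0.   0.02] 0.04846426923718993
```

apply_moves(
  motion="2 0 3 0 0 0;0 0 2.5 0 0 0;0 0 0 0 0 0;0 0 0 0 0 0",
  grip=0.3,
)

```text
time: 11.2
tool_pos: [0.4261, 0.3679, 0.05]
tcp_rot: [0.204, 3.134, 0.001]
force: [-0.5, -0.1, 0.3]
finger_gap: 0.0264
grasp_force: 0.0
```

```bash
python3 dish.py pics/d2.png
```

```text
[0.4261 0.3679 0.05  ] [[-0.992, 0.129, 0.001], [0.129, 0.992, 0.001], [-0.001, 0.001, -1.0]] yaw 82.57 [-0.5 -0.1  0.3] [-0.    0.   -0.01] 0.026369782965781317
```

View pics/d2.png

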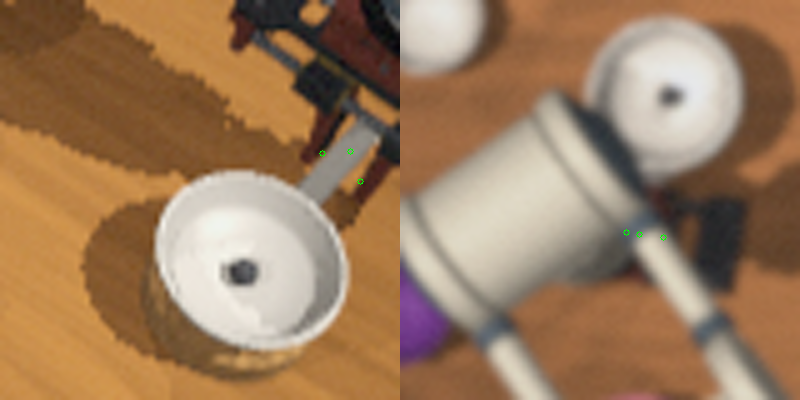

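The fingers straddle the handle (scene crop (335,165)), and the ball is central at (242,271). I'll close gently, then firmly.

apply_moves(
  motion="0 0 0 0 0 0;0 0 0 0 0 0;0 0 0 0 0 0;0 0 0 0 0 0",
  grip=0.15,
  grip_force=4,
)

```text
time: 11.7
tool_pos: [0.4259, 0.3676, 0.0495]
tcp_rot: [0.204, 3.135, -0.0]
force: [0.1, -0.9, 0.2]
finger_gap: 0.0168
grasp_force: 4.0
```

```bash
python3 st.py
```

```text
[0.4259 0.3676 0.0495] [[-0.992, 0.13, 0.0], [0.13, 0.992, -0.0], [-0.0, -0.0, -1.0]] yaw 82.56 [ 0.1 -0.9  0.2] [-0.13  0.09 -0.07] 0.01683371537843727
```

apply_moves(
  motion="0 0 0 0 0 0;0 0 0 0 0 0;0 0 0 0 0 0;0 0 0 0 0 0;0 0 0 0 0 0",
  grip=0,
  grip_force=20,
)

```text
time: 12.2
tool_pos: [0.4259, 0.3677, 0.0494]
tcp_rot: [0.204, 3.135, -0.0]
force: [0.5, -0.4, 0.5]
finger_gap: 0.0162
grasp_force: 19.9
```

apply_moves(
  motion="0 0 0 0 0 0;0 0 0 0 0 0;0 0 0 0 0 0;0 0 0 0 0 0;0 0 0 0 0 0",
  grip_force=50,
)

```text
time: 12.7
tool_pos: [0.4259, 0.3677, 0.0494]
tcp_rot: [0.204, 3.135, 0.0]
force: [0.4, -0.1, 0.7]
finger_gap: 0.0155
grasp_force: 49.9
```

```bash
python3 st.py
```

```text
[0.4259 0.3677 0.0494] [[-0.992, 0.129, 0.0], [0.129, 0.992, 0.0], [-0.0, 0.0, -1.0]] yaw 82.56 [ 0.4 -0.1  0.7] [-0.14 -0.07 -0.  ] 0.015534818411104715
```

apply_moves(
  motion="0 0 -1 0 0 0;0 0 -2 0 0 0;0 0 -4 0 0 0;0 0 -6 0 0 0;0 0 -8 0 0 0",
)

```text
time: 13.2
tool_pos: [0.4257, 0.3676, 0.0706]
tcp_rot: [-0.204, -3.134, 0.001]
force: [0.6, 0.1, -1.2]
finger_gap: 0.0156
grasp_force: 49.9
```

apply_moves(
  motion="0 0 -8 0 0 0;0 0 -6 0 0 0;0 0 -4 0 0 0;0 0 -2 0 0 0;0 0 0 0 0 0",
)

```text
time: 13.7
tool_pos: [0.426, 0.3678, 0.0907]
tcp_rot: [0.204, 3.135, 0.0]
force: [0.9, 0.6, -2.7]
finger_gap: 0.0158
grasp_force: 49.9
```

```bash
python3 dish.py pics/d3.png
```

```text
[0.426  0.3678 0.0907] [[-0.992, 0.129, 0.0], [0.129, 0.992, 0.0], [-0.0, 0.0, -1.0]] yaw 82.56 [ 0.9  0.6 -2.7] [ 0.03  0.14 -0.01] 0.01579415299572744
```

View pics/d3.png

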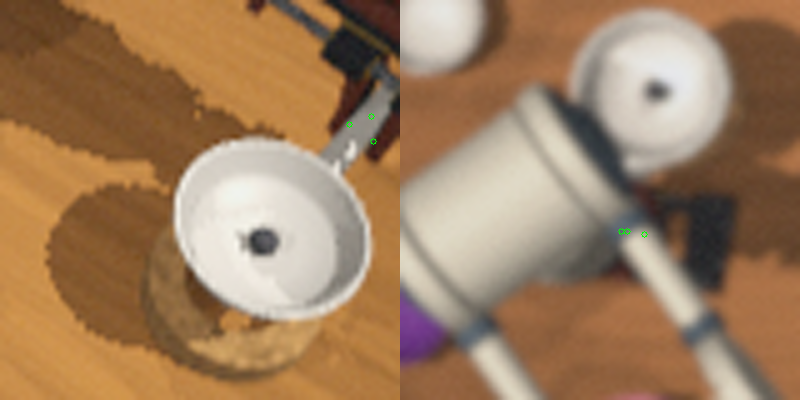

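Lifted: ball central at crop (263,241), ellipse centre (272,229), the same offset as before. I'll check for droop numerically against the model rim.

```bash
cat > tilt.py <<'E'
from station import r
from h import *
S=r.camera("scene")
a=np.linspace(0,2*np.pi,90)
def box(p,yaw,t,dz,e):
    # p tcp, rim outline; pitch t deg (droop of far side), dish x axis yaw
    Rz=R.from_euler("z",yaw-90,degrees=True)*R.from_euler("y",t,degrees=True)
    q=proj(S,p+np.r_[e,0]+Rz.apply(np.c_[.1+.0525*np.cos(a),.0525*np.sin(a),np.full(90,.010)]))
    q=(q-[345,235]+.5)*5; return np.r_[q[:,0].min(),q[:,0].max(),q[:,1].min(),q[:,1].max()].round(1)
p0=np.array([.426,.3677,.0494]);p1=np.array([.426,.3678,.0907])
print("obs0 157 348 170 350",box(p0,82.56,0,0,[0,0]))
for t in(0,1,2,3,4): print(t,"obs1 174 371 138 320",box(p1,82.56,t,0,[0,0]))
E
python3 tilt.py
```

```text
obs0 157 348 170 350 [158.8 351.5 172.7 347.9]
0 obs1 174 371 138 320 [175.1 373.9 137.3 316.1]
1 obs1 174 371 138 320 [174.  373.  138.5 318.2]
2 obs1 174 371 138 320 [172.9 372.2 139.6 320.2]
3 obs1 174 371 138 320 [171.9 371.3 140.7 322.2]
4 obs1 174 371 138 320 [171.  370.6 141.8 324.2]
```

```bash
cat >> tilt.py <<'E'
def meas(f):
    im=cv2.imread(f)[:,:400]; hsv=cv2.cvtColor(im,cv2.COLOR_BGR2HSV); m=((hsv[...,1]<70)&(hsv[...,2]>100)).astype(np.uint8)
    m=cv2.morphologyEx(m,cv2.MORPH_OPEN,cv2.getStructuringElement(cv2.MORPH_ELLIPSE,(61,61)))
    c=max(cv2.findContours(m,0,cv2.CHAIN_APPROX_NONE)[0],key=cv2.contourArea); h=cv2.convexHull(c)
    return cv2.fitEllipse(h),cv2.boundingRect(h)
def mod(p,yaw,t):
    Rz=R.from_euler("z",yaw-90,degrees=True)*R.from_euler("y",t,degrees=True)
    q=proj(S,p+Rz.apply(np.c_[.1+.0525*np.cos(a),.0525*np.sin(a),np.full(90,.010)])); return cv2.fitEllipse(np.float32((q-[345,235]+.5)*5))
print("--");print(meas("pics/d2.png"),mod(p0,82.56,0));print(meas("pics/d3.png"));[print(t,mod(p1,82.56,t)) for t in(0,2,4)]
E
python3 tilt.py | sed -n '/--/,$p'
```

```text
--
(((251.58599853515625, 259.868408203125), (171.19105529785156, 200.56085205078125), 122.51969146728516), (155, 171, 193, 179)) ((255.1328125, 260.27288818359375), (165.07225036621094, 201.5642852783203), 120.62680053710938)
(((271.62188720703125, 228.76275634765625), (174.17550659179688, 207.00103759765625), 121.4378662109375), (174, 137, 197, 183))
0 ((274.46734619140625, 226.6841583251953), (168.33746337890625, 207.78890991210938), 119.61577606201172)
2 ((272.5525207519531, 229.90676879882812), (171.47592163085938, 207.2597198486328), 119.23458862304688)
4 ((270.77825927734375, 232.9650115966797), (174.35537719726562, 206.71905517578125), 118.8480224609375)
```

Droop is under about 1°, so it is level. I carry it smoothly to the tile.

apply_moves(
  motion="-0.5 -1.4 -2 0 0 0;-1.1 -2.8 -4 0 0 0;-1.6 -4.2 -5 0 0 0;-2.2 -5.6 -5 0 0 0;-2.7 -7 -5 0 0 0",
)

```text
time: 14.4
tool_pos: [0.4314, 0.3454, 0.1121]
tcp_rot: [0.204, 3.135, 0.0]
force: [-0.5, -0.5, -2.2]
finger_gap: 0.0156
grasp_force: 49.9
```

apply_moves(
  motion="-3.2 -8.4 -5 0 0 0;-3.8 -9.8 -5 0 0 0;-4.3 -11.2 -4 0 0 0;-4.8 -12.6 -3 0 0 0;-5.4 -14 -2 0 0 0",
)

```text
time: 14.9
tool_pos: [0.4456, 0.2863, 0.1307]
tcp_rot: [0.204, 3.135, 0.0]
force: [-0.1, -0.3, -2.4]
finger_gap: 0.0155
grasp_force: 49.9
```

apply_moves(
  motion="-5.4 -14 -1 0 0 0;-5.4 -14 0 0 0 0;-5.4 -14 0 0 0 0;-5.4 -14 0 0 0 0;-5.4 -14 0 0 0 0",
)

```text
time: 15.4
tool_pos: [0.4632, 0.2133, 0.1312]
tcp_rot: [-0.204, -3.135, 0.0]
force: [1.1, -0.1, -2.2]
finger_gap: 0.0156
grasp_force: 49.9
```

apply_moves(
  motion="-5.4 -14 0 0 0 0;-5.4 -14 0 0 0 0;-5.4 -14 0 0 0 0;-5.4 -14 0 0 0 0;-5.4 -14 0 0 0 0",
)

```text
time: 15.9
tool_pos: [0.481, 0.1405, 0.1314]
tcp_rot: [0.204, 3.135, -0.0]
force: [0.2, 0.2, -1.7]
finger_gap: 0.0156
grasp_force: 49.9
```

apply_moves(
  motion="-5.4 -14 0 0 0 0;-5.4 -14 0 0 0 0;-5.4 -14 0 0 0 0;-5.4 -14 0 0 0 0;-5.4 -14 0 0 0 0",
)

```text
time: 16.4
tool_pos: [0.4987, 0.0676, 0.1314]
tcp_rot: [0.204, 3.135, -0.0]
force: [0.1, -0.1, -1.4]
finger_gap: 0.0159
grasp_force: 49.9
```

apply_moves(
  motion="-5.4 -14 0 0 0 0;-5.4 -14 0 0 0 0;-5.4 -14 0 0 0 0;-4.8 -12.6 0 0 0 0;-4.3 -11.2 0 0 0 0",
)

```text
time: 16.9
tool_pos: [0.5152, -0.0009, 0.1313]
tcp_rot: [-0.204, -3.135, 0.0]
force: [-0.8, 0.2, -1.7]
finger_gap: 0.0154
grasp_force: 49.9
```

apply_moves(
  motion="-3.8 -9.8 0 0 0 0;-3.2 -8.4 0 0 0 0;-2.7 -7 0 0 0 0;-2.2 -5.6 0 0 0 0;-1.6 -4.2 0 0 0 0",
)

```text
time: 17.4
tool_pos: [0.524, -0.0365, 0.1313]
tcp_rot: [-0.204, -3.135, -0.0]
force: [-0.7, 0.7, -1.3]
finger_gap: 0.016
grasp_force: 49.9
```

apply_moves(
  motion="-1.1 -2.8 0 0 0 0;-0.5 -1.4 0 0 0 0;0 0 0 0 0 0;0 0 0 0 0 0",
)

```text
time: 17.8
tool_pos: [0.5249, -0.0403, 0.1314]
tcp_rot: [-0.203, -3.135, -0.0]
force: [0.3, -0.6, -0.7]
finger_gap: 0.0155
grasp_force: 49.9
```

```bash
python3 st.py
```

```text
[ 0.5249 -0.0403  0.1314] [[-0.992, 0.129, -0.0], [0.129, 0.992, 0.0], [0.0, 0.0, -1.0]] yaw 82.58 [ 0.3 -0.6 -0.7] [-0.02  0.2   0.01] 0.015504598822157909
```

apply_moves(
  motion="-0.2 -0.5 0 0 0 -0.001;-0.6 -1.5 0 0 0 -0.003;-1.2 -3 0 0 0 -0.006;-1.5 -3.9 0 0 0 -0.007;-1.5 -3.9 0 0 0 -0.007",
)

```text
time: 18.3
tool_pos: [0.5284, -0.0543, 0.1314]
tcp_rot: [0.165, 3.137, -0.0]
force: [-0.4, -0.7, -1.1]
finger_gap: 0.0159
grasp_force: 49.9
```

apply_moves(
  motion="-1.5 -3.9 0 0 0 -0.007;-1.5 -3.9 0 0 0 -0.007;-1.2 -3 0 0 0 -0.006;-0.6 -1.5 0 0 0 -0.003;-0.2 -0.5 0 0 0 -0.001",
)

```text
time: 18.8
tool_pos: [0.5321, -0.0673, 0.1313]
tcp_rot: [-0.129, -3.139, -0.0]
force: [0.2, -0.0, -2.1]
finger_gap: 0.0159
grasp_force: 49.9
```

```bash
python3 st.py
cat > tl.py <<'E'
import sys
from st import *
T=r.camera("top");S=r.camera("scene");p=s['tool_pos']
out=[]
cen=p-M[:,0]*.1; 
for c,x,y in((S,200,180),(T,240,130)):
    im=cv2.resize(c["color"][y:y+100,x:x+100,::-1],(400,400),interpolation=cv2.INTER_CUBIC)
    v=-.082;cc,ss=np.cos(v),np.sin(v)
    q=[[.631+cc*a-ss*b,-.075+ss*a+cc*b,.008] for a,b in((-.075,-.075),(.075,-.075),(.075,.075),(-.075,.075))]
    cv2.polylines(im,[np.int32((proj(c,q)-[x,y]+.5)*4)],True,(0,0,255),1)
    a=np.linspace(0,6.28,40); q=cen+np.c_[.0525*np.cos(a),.0525*np.sin(a),np.full(40,.01)]
    cv2.polylines(im,[np.int32((proj(c,q)-[x,y]+.5)*4)],True,(0,255,0),1)
    out.append(im)
cv2.imwrite(sys.argv[1],np.hstack(out))
E
python3 tl.py pics/t1.png
```

```text
[ 0.5321 -0.0673  0.1313] [[-0.997, 0.082, -0.0], [0.082, 0.997, 0.0], [0.0, 0.0, -1.0]] yaw 85.31 [ 0.2 -0.  -2.1] [ 0.08  0.09 -0.01] 0.015879245081799984
[ 0.5321 -0.0673  0.1313] [[-0.997, 0.082, -0.0], [0.082, 0.997, 0.0], [0.0, 0.0, -1.0]] yaw 85.31 [ 0.2 -0.  -2.1] [ 0.08  0.09 -0.01] 0.015879245081799984
```

View pics/t1.png

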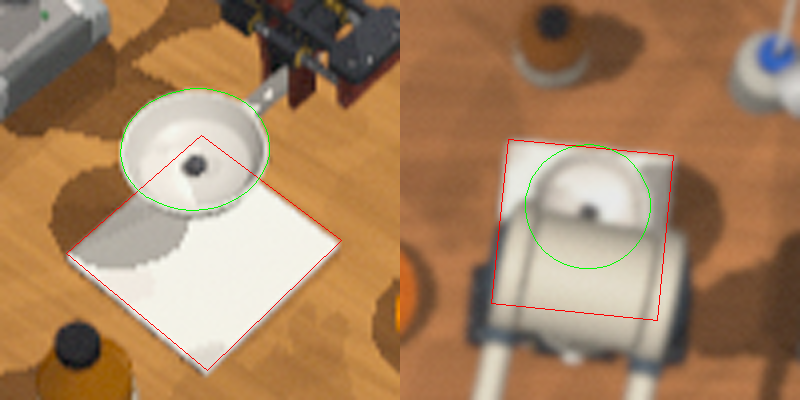

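Both overlays fit in the scene view: tile corners (68,255), (208,372), (341,240), and the dish rim on its model, with the ball central at (195,166). I hold for over a second, then make the quarter turn about the dish's axis.

apply_moves(
  motion="0 0 0 0 0 0;0 0 0 0 0 0;0 0 0 0 0 0;0 0 0 0 0 0;0 0 0 0 0 0",
)

```text
time: 19.4
tool_pos: [0.532, -0.067, 0.1314]
tcp_rot: [0.128, 3.139, -0.0]
force: [-0.2, 0.2, -1.7]
finger_gap: 0.0156
grasp_force: 49.9
```

apply_moves(
  motion="0 0 0 0 0 0;0 0 0 0 0 0;0 0 0 0 0 0;0 0 0 0 0 0;0 0 0 0 0 0",
)

```text
time: 19.9
tool_pos: [0.5321, -0.0671, 0.1314]
tcp_rot: [0.129, 3.139, -0.0]
force: [0.2, 0.6, -1.4]
finger_gap: 0.0156
grasp_force: 49.9
```

apply_moves(
  motion="0 0 0 0 0 0;0 0 0 0 0 0;0 0 0 0 0 0;0 0 0 0 0 0;0 0 0 0 0 0",
)

```text
time: 20.4
tool_pos: [0.532, -0.0671, 0.1314]
tcp_rot: [-0.128, -3.139, 0.0]
force: [-0.2, 0.4, -1.1]
finger_gap: 0.0156
grasp_force: 49.9
```

apply_moves(
  motion="0 1 0 0 0 0.01;0 2 0 0 0 0.02;0 3 0 0 0 0.03;-0.1 4 0 0 0 0.04;-0.1 5 0 0 0 0.05",
)

```text
time: 20.9
tool_pos: [0.5343, -0.052, 0.1314]
tcp_rot: [0.368, 3.12, 0.0]
force: [0.2, 0.1, -1.8]
finger_gap: 0.0154
grasp_force: 49.9
```

apply_moves(
  motion="-0.2 6 0 0 0 0.06;-0.2 6 0 0 0 0.06;-0.2 6 0 0 0 0.06;-0.2 6 0 0 0 0.06;-0.2 6 0 0 0 0.06",
)

```text
time: 21.4
tool_pos: [0.5456, -0.0241, 0.1314]
tcp_rot: [0.831, 3.03, 0.0]
force: [0.8, -0.5, -1.5]
finger_gap: 0.0153
grasp_force: 49.9
```

```bash
cat >> st.py <<'E'
print("centre",(s['tool_pos']-M[:,0]*.1).round(4))
E
python3 st.py
```

```text
[ 0.5456 -0.0241  0.1314] [[-0.86, 0.51, 0.0], [0.51, 0.86, 0.0], [0.0, 0.0, -1.0]] yaw 59.34 [ 0.8 -0.5 -1.5] [ 0.07  0.1  -0.03] 0.015306921553310744
centre [ 0.6317 -0.0751  0.1314]
```

apply_moves(
  motion="-0.2 6 0 0 0 0.06;-0.2 6 0 0 0 0.06;-0.2 6 0 0 0 0.06;-0.2 6 0 0 0 0.06;-0.2 6 0 0 0 0.06",
)

```text
time: 21.9
tool_pos: [0.5646, -0.0009, 0.1314]
tcp_rot: [-1.274, -2.872, -0.0]
force: [0.7, -0.6, -2.3]
finger_gap: 0.0156
grasp_force: 49.9
```

apply_moves(
  motion="-0.2 6 0 0 0 0.06;-0.2 6 0 0 0 0.06;-0.2 6 0 0 0 0.06;-0.2 6 0 0 0 0.06;-0.2 6 0 0 0 0.06",
)

```text
time: 22.4
tool_pos: [0.5896, 0.0156, 0.1313]
tcp_rot: [-1.689, -2.649, -0.0]
force: [0.4, 0.5, -2.4]
finger_gap: 0.0161
grasp_force: 49.9
```

apply_moves(
  motion="-0.2 6 0 0 0 0.06;-0.2 6 0 0 0 0.06;-0.2 6 0 0 0 0.06;-0.2 6 0 0 0 0.06;-0.2 6 0 0 0 0.06",
)

```text
time: 22.9
tool_pos: [0.6184, 0.024, 0.1313]
tcp_rot: [-2.066, -2.367, -0.0]
force: [0.0, 0.2, -2.0]
finger_gap: 0.0157
grasp_force: 49.9
```

apply_moves(
  motion="-0.2 6 0 0 0 0.06;-0.1 5 0 0 0 0.05;-0.1 4 0 0 0 0.04;0 3 0 0 0 0.03;0 2 0 0 0 0.02",
)

```text
time: 23.4
tool_pos: [0.6383, 0.0246, 0.1312]
tcp_rot: [-2.29, -2.151, -0.0]
force: [0.0, -0.9, -2.5]
finger_gap: 0.0157
grasp_force: 49.9
```

apply_moves(
  motion="0 1 0 0 0 0.01;0 1 0 0 0 0.01;0 0 0 0 0 0;0 0 0 0 0 0;0 0 0 0 0 0",
)

```text
time: 23.9
tool_pos: [0.64, 0.0243, 0.1314]
tcp_rot: [2.309, 2.13, 0.0]
force: [0.5, -0.5, -1.7]
finger_gap: 0.0158
grasp_force: 49.9
```

```bash
python3 st.py
python3 - <<'E'
from station import r
from h import *
S=r.camera("scene");s=r.read_state();M=R.from_rotvec(s['tcp_rot']).as_matrix();c=s['tool_pos']-M[:,0]*.1
im=S["color"];b=proj(S,[c+[0,0,-.009]])[0];x,y=np.int32(b.round());g=cv2.cvtColor(im,cv2.COLOR_RGB2GRAY)[y-12:y+13,x-12:x+13]
v,u=np.nonzero(g<110);print("ball expected",b.round(1),"seen",(u.mean()+x-12).round(1),(v.mean()+y-12).round(1),len(u))
E
```

```text
[0.64   0.0243 0.1314] [[0.081, 0.997, 0.0], [0.997, -0.081, -0.0], [-0.0, 0.0, -1.0]] yaw -4.63 [ 0.5 -0.5 -1.7] [0.06 0.07 0.04] 0.015776813685096206
centre [ 0.6319 -0.0754  0.1314]
ball expected [248.6 220.3] seen 253.5 226.2 155
```

Run:
```python
from station import r
from h import *
S=r.camera("scene");g=cv2.cvtColor(S["color"],cv2.COLOR_RGB2GRAY)
n,l,st,c=cv2.connectedComponentsWithStats((g[200:245,225:275]<95).astype(np.uint8))
for k in range(1,n):
    if st[k,4]>8: print(c[k]+[225,200],st[k])
print(g[204:236:2,232:270:2])
```

```text
[260.62516046 226.23748395] [ 13   0  37  45 779]
[249.  221.5] [22 20  5  4 20]
[226.77777778 231.44444444] [ 0 30  6  5 18]
[272.04 242.2 ] [44 39  6  6 25]
[[152 150 156 156 171 202 205 206 196 160 151 151 149 131  66 113 138 127
  125]
 [154 156 153 204 218 210 209 145 144 145 144 149 190 212  60  64 110 131
  178]
 [153 154 183 210 212 212 144 142 144 145 147 199 194 189  54  43  68  89
  105]
 [158 159 126 212 181 136 142 145 149 152 212 205 197 190 115  24  36  70
   63]
 [176 126 128 133 132 138 145 152 206 231 229 224 216 198 185  48  21  17
   65]
 [133 125 123 130 131 140 143 204 232 229 228 226 224 219 193 149  19  19
   22]
 [126 124 126 131 131 144 146 202 201 234 233 231 223 225 220 164  73  29
   25]
 [127 122 129 128 140 154 166 167 146 157 212 239 235 231 204  83  43  41
   30]
 [132 131 139 152 151 160 169 156  63  54 155 165 210 207  94  43  38  31
   40]
 [134 131 149 151 152 157 170 120  55  47 160 162 162  72  44  28  57  32
   30]
 [169 134 150 151 153 161 172 177 116 124 178 177 104  55  33  74  70  28
   34]
 [123 151 145 153 157 162 176 181 115 121 166  91  65  40  75  71  29  31
   33]
 [102 170 150 152 154 157 166 112  70  67  70  73  49  57  89  31  36  48
   47]
 [153 177 175 162 157 157 101  63  65  71  69  69  83 138 113  31  28  46
   50]
 [164 165 172 158 152 112  67  73  87  74  69  68  70  78 129 106  30  27
   50]
 [164 164 169 177 176  80  59  70  69  72  72  70  69  70  72 132  80  57
   60]]
```

The ball shows at (249,221.5) against (248.6,220.3) expected for the dish's middle, so it is centred. The pose is right and still, so I hand in.

```bash
python3 -c "
from station import r
print(r.close_job())"
```

```text
the job is handed in; nothing more can be done
None
```

I handed in the job at about 24 s: the switch was turned to its stop and sprang back, and the dish, with the ball in its middle, was shown about 10 cm over the tile for over a second. It then made its quarter turn clockwise and is held still with the handle pointing away from the light; I didn't see directly whether the light came on.

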